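Line up the carrots by length on the rests

ROBOT

A 6-joint arm with a two-finger parallel gripper is mounted at the origin on the work surface. World frame = base frame: x ahead of the robot, y to its left, z up, the work surface at z = 0. Lengths are in mm, angles in degrees, forces in N, time in s.
With the tool pointing down it reaches from about 300 to 850 mm from the base axis. Payload 4.2 kg.
Tool frame: the origin (TCP) lies at the very end of the fingers, on their centre line; the grasp point (between the pads) lies 19 mm behind it (env.tcp_to_grasp is the distance from the TCP to the grasp point, in mm); z points along the fingers, y is the line along which they close (so a half turn about z gives the same grasp; the last joint's range is limited). The gripper opens to 91 mm and grips with 3 to 60 N. Pads are 32 mm wide; open, the fingers measure 118 mm over their backs; the gripper's body (76 mm by 178 mm) begins 60 mm behind the grasp point.
Start: joints at [-72.823, 18.312, 89.639, -0, 72.044, -1.146], TCP at [180.77, -545.862, 213.976] pointing down, gripper open.
Joint ranges: [-177.97, 177.97], [-48.28, 115.42], [12.27, 149.76], [-77.06, 257.06], [2.81, 150.46], [-146.56, 146.56]. Speed limits (degrees/s): [147.25, 147.25, 180, 180, 180, 180].

INTERFACE

Orientations are given as [roll, pitch, yaw] about the fixed x, y, z axes, in that order (R = Rz(yaw) Ry(pitch) Rx(roll)).
In Python, from workcell import env gives the robot as it stands.
- The arm moves only by the tool move_arm, never from a script. Its argument "plan" is a list of rows, each a list of 3 entries, a list of its own where there are three numbers: the shift along the world's x, y, z in cm, then the turn about the world's z in degrees, then the closure, from 0 (fully open) to 1 (shut). In form: [[[x, y, z], turn, claw], ...]. A call has 1 to 5 rows; each row shifts and turns the commanded pose from where the row before left it; what a row does not reach is not made up. A row lasts 1/10 s, in which the tool goes at most 50 mm and 8.59 degrees, less where a joint would pass 70% of its speed; a pose out of reach is approached as far as the arm can. A call is refused whole if a number of a shift passes 5 or a number of a turn 8.59, either way. A call with a gripper value outside its range is refused whole. The fingers move at their own pace and stop on an object; "squeeze" is the grip in N (left out, the last holds). Time passes only in rows, so rows that do not move let the fingers close. It gives the time, the measured TCP pose, the force, the opening and the grip force at its end, in the units of the state.
- env.state(): the state, without advancing time (a new reading comes with each control period).
- env.grab_frame(name): name is "scene" or "top" or "wrist"; returns a dict with "frame" (420x560x3 uint8, red, green, blue), "z_map" (420x560 float32, mm along the optical axis (not along the pixel's ray), 0 where there is no reading), "fovy" (degrees; the focal length in pixels is half the picture's height over the tangent of half this angle, whatever the lens; pixels are square), "cx", "cy" (the principal point, pixels), "position" and "orientation" of the camera in the world. Camera axes: x right, y down, z forward; pixel columns grow to the right and rows downward; lengths in mm; the calibration is good to about 2 mm. A picture is of the moment at which its call begins.
- env.job_done(): hands the job in; it is judged then, once.
Trained networks look in a picture, given as the dict that the camera call returned (one of the last four; its "shot" number tells which), for a name from the list of things; names that differ only in an ending like _2 or _b are one class to them, and where a whole thing is asked for, a point or a joint stands for the part that bears it (a point fixed in the world has none). Each returns a list of dicts, best first, with "score" (0 to 1); they miss things now and then, are a little off and sometimes report something else, mostly with a low value. They report only what shows in the picture. A call takes as long as a camera call.
- env.search_frame(picture, label): "point" ([column, row] in pixels, amid what is visible of it).
- env.landmark_of(picture, label): "point" ([column, row] in pixels: a listed point, or the origin of a listed thing).
The state is a dict: "time_s": time; "qpos": joint angles; "qvel": joint speeds; "effort": joint torques, N m; "ee_pos": TCP position; "ee_rot": TCP orientation; "force": force on the tool from outside, world axes, zero at the start; "torque": the same for the moment, N m; "gripper_width": finger opening in mm; "gripper_force": force on a finger pad.
Only numpy, scipy, OpenCV 4.12 (cv2) and the standard library are available. Lean on these libraries where they do the work, as an engineer would, in place of code of your own. Each camera call takes 0.05 s, during which the arm holds its last target. There are 200 camera calls.

TASK

Line up the four carrots on the white rests in order of length, the longest in the rest nearest the green bowl and then down to the shortest at the far end. Lay each one gently in the notches of its rest, centred and pointing along it (tip either way), without dropping it.

Things in the scene. Friction and masses are not known exactly. Their poses are not given: they have to be found in the camera images.
- carrot_90: Loose orange carrot, the shortest of four: 90 mm long, tapering from 28 mm diameter at the blunt crown (with a tiny green stub) to 18 mm near the tip, 23 mm at mid-length; about 33 g. At the start it lies on the table. Origin on its axis at mid-length (11 mm above the table as it lies); its x axis runs along the carrot towards the tip (within 3 degrees).
- carrot_112: Loose orange carrot, the second shortest of four: 112 mm long, tapering from 29 mm diameter at the blunt crown (with a tiny green stub) to 18 mm near the tip, 23 mm at mid-length; about 43 g. At the start it lies on the table. Origin on its axis at mid-length (12 mm above the table as it lies); its x axis runs along the carrot towards the tip (within 3 degrees).
- carrot_134: Loose orange carrot, the second longest of four: 134 mm long, tapering from 30 mm diameter at the blunt crown (with a tiny green stub) to 19 mm near the tip, 24 mm at mid-length; about 56 g. At the start it lies on the table. Origin on its axis at mid-length (12 mm above the table as it lies); its x axis runs along the carrot towards the tip (within 3 degrees).
- carrot_156: Loose orange carrot, the longest of four: 156 mm long, tapering from 32 mm diameter at the blunt crown (with a tiny green stub) to 20 mm near the tip, 26 mm at mid-length; about 74 g. At the start it lies on the table. Origin on its axis at mid-length (13 mm above the table as it lies); its x axis runs along the carrot towards the tip (within 3 degrees).
- rest_a: Fixed white rest at the left (+y) end of a row of four identical ones, 75 mm apart on a 12 mm dark wooden plank. Base 64 x 46 x 4 mm with two V-notched ribs 8 mm thick, 46 mm free between them for fingers. Origin: centre of its underside, on the plank's top; x along the notches (roughly away from the robot), y along the row to the left, z up.
- rest_b: Fixed white rest, second from the left, built as rest_a. V notches: bottom 6 mm above the origin, sides sloping 30 degrees, rib tops about 19 mm above the origin and 46 mm wide overall. Origin: centre of its underside, on the plank's top; x along the notches (roughly away from the robot), y along the row to the left, z up.
- rest_c: Fixed white rest, third from the left, built as rest_a. A carrot lying in a rest has its origin 19 to 22 mm above the rest's origin; centred, the two are one above the other. Origin: centre of its underside, on the plank's top; x along the notches (roughly away from the robot), y along the row to the left, z up.
- rest_d: Fixed white rest at the right (-y) end, built as rest_a. Origin: centre of its underside, on the plank's top; x along the notches (roughly away from the robot), y along the row to the left, z up.
- green_bowl: Fixed small green bowl of chopped herbs, 62 mm across, 30 mm high, on the plank beyond one end of the row (102 mm from the nearest rest's centre); a white salt bowl of the same size stands at the other end. Which end has the green one varies. Origin: centre of its underside.

How it is judged:
By the outcome, as a careful person would: the job done as asked, in the order asked, and still so for the second after the job is handed in, with the robot touching nothing.
It also fails if it takes over 112 s, if anything falls off the work surface, if the arm or the gripper's body presses on something with over 40 N, if the wrist force passes 120 N, or if a joint passes its speed limit or range.

## Working session

There is one attempt and no reset: what is moved stays moved. The work goes in short steps, Python scripts to look and compute and a tool call to move; the robot and the scene stay as the last step left them, time stands still between calls to the robot, and variables do not carry over. Pictures are saved under pics/ and viewed, at most 14 in all, crops included, and the job is handed in when it is done.

Besides the shell and the picture viewer there is one more tool, called by a JSON object that holds its "name" and its "arguments". move_arm: Moves the arm, as the interface text tells. Its arguments: {"type":"object","properties":{"plan":{"type":"array","items":{"type":"array"}},"squeeze":{"type":"number"}},"required":["plan"]}

```bash
mkdir -p pics; ls
cat > h.py <<'E'
import numpy as np, cv2
from scipy.spatial.transform import Rotation as R
from workcell import env
def cam(p):
    o=np.array(p["orientation"],float)
    Rm=o if o.shape==(3,3) else R.from_euler('xyz',o,degrees=True).as_matrix()
    f=p["frame"].shape[0]/2/np.tan(np.radians(p["fovy"])/2)
    return Rm,np.array(p["position"],float),f
def cloud(p):
    Rm,t,f=cam(p); z=p["z_map"].astype(float)
    v,u=np.mgrid[:z.shape[0],:z.shape[1]]
    c=np.stack([(u-p["cx"])*z/f,(v-p["cy"])*z/f,z],-1)
    return c@Rm.T+t
def save(p,n): cv2.imwrite(f"pics/{n}.png",p["frame"][:,:,::-1])
E
python3 - <<'E'
from h import *
for n in("top","scene"):
    p=env.grab_frame(n); save(p,n+"0"); print(n,p["position"],p["orientation"],p["fovy"])
    W=cloud(p)
    for l in("carrot_90","carrot_112","carrot_134","carrot_156","rest_a","green_bowl"):
        for d in env.landmark_of(p,l)[:5]:
            c,r=[int(round(x)) for x in d["point"]]; print(l,round(d["score"],2),c,r,W[min(r,419),min(c,559)].round(0))
print(env.state())
E
```

```text
pics
top [ 489.09638613   -7.66724481 1221.71162055] [-1.75893476e+02  9.63888945e-03 -9.06251408e+01] 46.865757380769864
carrot_90 0.86 327 252 [ 449. -123.   24.]
carrot_90 0.84 137 256 [444. 344.  25.]
carrot_90 0.61 409 254 [ 442. -325.   25.]
carrot_90 0.56 231 260 [432. 113.  23.]
carrot_112 0.86 327 252 [ 449. -123.   24.]
carrot_112 0.84 137 256 [444. 344.  25.]
carrot_112 0.61 409 254 [ 442. -325.   25.]
carrot_112 0.56 231 260 [432. 113.  23.]
carrot_134 0.86 327 252 [ 449. -123.   24.]
carrot_134 0.84 137 256 [444. 344.  25.]
carrot_134 0.61 409 254 [ 442. -325.   25.]
carrot_134 0.56 231 260 [432. 113.  23.]
carrot_156 0.86 327 252 [ 449. -123.   24.]
carrot_156 0.84 137 256 [444. 344.  25.]
carrot_156 0.61 409 254 [ 442. -325.   25.]
carrot_156 0.56 231 260 [432. 113.  23.]
rest_a 0.82 349 177 [ 635. -183.   15.]
rest_a 0.78 257 175 [642.  48.  15.]
rest_a 0.75 285 174 [644. -22.  17.]
rest_a 0.58 316 178 [ 633. -100.   16.]
green_bowl 0.78 386 182 [ 619. -271.   32.]
scene [1274.39168107  414.27178846  671.77795665] [-127.2588564     0.73478064  117.76511188] 51.6033887
[... 814 characters left out ...]
2 [ 660. -160.   25.]
{'time_s': 0.7, 'qpos': array([-7.28208682e+01,  1.83109996e+01,  8.96396710e+01,  1.63451163e-03,
        7.20461312e+01, -1.14540339e+00]), 'qvel': array([ 0.01243367, -0.05346525,  0.08574859, -0.05894813, -0.05331093,
        0.00959045]), 'effort': array([-2.09220379e-04, -4.12237179e+01, -2.32192039e+01,  7.26065878e-02,
        3.75565875e-02,  2.74964913e-05]), 'ee_pos': array([ 180.79287873, -545.83498698,  213.98040349]), 'ee_rot': array([ 1.79996771e+02, -1.49070695e-03,  1.83240314e+01]), 'force': array([-0.10717216, -0.83289914, -0.40743667]), 'torque': array([ 0.01974432, -0.00226298,  0.02327191]), 'gripper_force': 0.0, 'gripper_width': 90.98186699356016}
```

```bash
cat >> h.py <<'E'
def carrots(p):
    W=cloud(p); hsv=cv2.cvtColor(p["frame"],cv2.COLOR_RGB2HSV)
    m=((hsv[...,0]>4)&(hsv[...,0]<20)&(hsv[...,1]>170)&(hsv[...,2]>90)&(p["z_map"]>0)).astype(np.uint8)
    n,L,S,_=cv2.connectedComponentsWithStats(m); out=[]
    for i in range(1,n):
        if S[i,4]<80: continue
        P=W[L==i]; (c,s,a)=cv2.minAreaRect(P[:,:2].astype(np.float32))
        Q=P[:,:2]-P[:,:2].mean(0); d=np.linalg.svd(Q,full_matrices=False)[2][0]; d*=np.sign(d[0]) or 1
        pr=Q@d; w=Q@[-d[1],d[0]]
        h=[np.ptp(w[pr<pr.min()+.3*np.ptp(pr)]),np.ptp(w[pr>pr.max()-.3*np.ptp(pr)])]
        mid=P[:,:2].mean(0)+d*(pr.max()+pr.min())/2
        out.append(dict(n=len(P),rect=np.round(c,1),size=np.round(s,0),mid=mid.round(1),yaw=round(np.degrees(np.arctan2(d[1],d[0])),1),w=np.round(h,0),z=np.percentile(P[:,2],[5,50,95]).round(0)))
    return out
E
python3 - <<'E'
from h import *
p=env.grab_frame("top"); 
for c in carrots(p): print(c)
W=cloud(p); h=cv2.cvtColor(p["frame"],cv2.COLOR_RGB2HSV)
m=((h[...,1]<45)&(h[...,2]>140)&(W[...,0]>560)&(W[...,0]<720)&(W[...,2]>5)&(W[...,2]<50)).astype(np.uint8)
n,L,S,C=cv2.connectedComponentsWithStats(m)
for i in range(1,n):
    if S[i,4]>60:
        P=W[L==i][:,:2].astype(np.float32); print("w",S[i],cv2.minAreaRect(P),np.percentile(W[L==i][:,2],[5,50,95]))
print(np.median(W[330:345,260:300,2]))
cv2.imwrite("pics/t1.png",cv2.resize(p["frame"][130:300,90:460,::-1],None,fx=2.1,fy=2.1,interpolation=cv2.INTER_CUBIC))
E
```

```text
{'n': 87, 'rect': array([ 828.7, -440. ]), 'size': array([18., 43.]), 'mid': array([ 829.3, -439.1]), 'yaw': np.float64(-14.3), 'w': array([19., 13.]), 'z': array([10., 16., 22.])}
{'n': 121, 'rect': array([ 798.8, -463. ]), 'size': array([23., 54.]), 'mid': array([ 797.3, -463.8]), 'yaw': np.float64(-68.6), 'w': array([18., 14.]), 'z': array([10., 15., 21.])}
{'n': 103, 'rect': array([ 759.5, -451.7]), 'size': array([18., 49.]), 'mid': array([ 760.1, -451.4]), 'yaw': np.float64(-61.7), 'w': array([18., 16.]), 'z': array([ 9., 16., 22.])}
{'n': 531, 'rect': array([ 607.3, -510.4]), 'size': array([60., 57.]), 'mid': array([ 608.9, -507.4]), 'yaw': np.float64(10.1), 'w': array([51., 48.]), 'z': array([40., 56., 67.])}
{'n': 531, 'rect': array([ 445. , -331.6]), 'size': array([150.,  26.]), 'mid': array([ 444.7, -329.5]), 'yaw': np.float64(10.7), 'w': array([26., 18.]), 'z': array([18., 25., 31.])}
{'n': 403, 'rect': array([ 444.8, -125.5]), 'size': array([130.,  23.]), 'mid': array([ 444.1, -123.3]), 'yaw': np.float64(18.8), 'w': array([23., 16.]), 'z': array([17., 24., 30.])}
{'n': 32
[... 804 characters left out ...]
23524 31.79493517 43.66403739]
w [246 162  22  27 516] ((643.355224609375, 48.80916213989258), (50.705841064453125, 67.056884765625), 86.81914520263672) [12.44539691 17.35996643 28.93077368]
w [277 163  21  27 516] ((639.4635009765625, -27.169809341430664), (49.84996795654297, 67.28180694580078), 89.35078430175781) [11.79840512 17.27713239 29.65951951]
w [307 164  21  27 512] ((636.3418579101562, -101.63584899902344), (48.85136795043945, 67.58203887939453), 87.89254760742188) [12.23863434 17.22809809 29.8051421 ]
w [337 165  21  27 522] ((632.7020263671875, -176.65150451660156), (52.18153762817383, 67.2978744506836), 89.48348999023438) [11.59143637 17.24108623 29.18201154]
0.2569960575956429
```

View pics/t1.png

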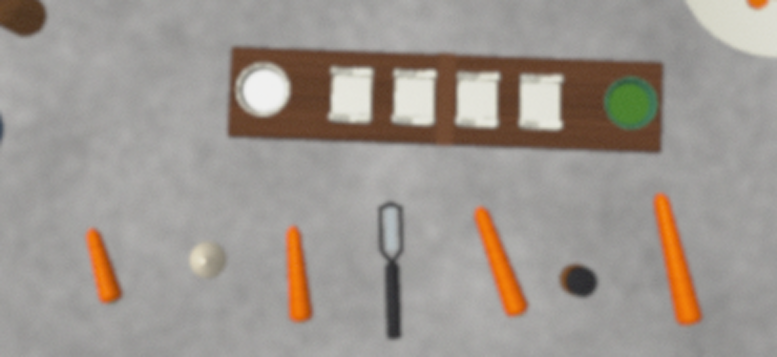

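View pics/scene0.png

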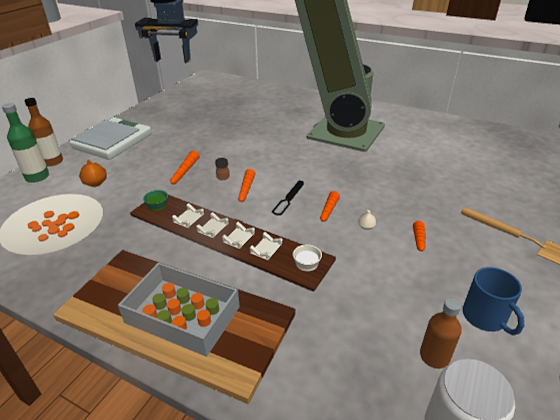

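Scene: the carrots run in length order from +y (90, crop 103,265) to −y (156, crop 677,258). All crowns point towards the robot. The green bowl (630,103) is at the −y end, so 156→rest_d, 134→c, 112→b and 90→a.

{"name": "move_arm", "arguments": {"plan": [[[3.8,3.1,-1],-1.5,0],[[3.8,3.1,-1],-1.5,0],[[3.8,3.1,-1],-1.5,0],[[3.8,3.1,-1],-1.5,0],[[3.8,3.1,-1],-1.6,0]]}}

```text
time_s: 1.25
ee_pos: [371.9, -389.8, 163.9]
ee_rot: [180.0, -0.0, 10.6]
force: [0.4, -0.8, -0.4]
gripper_width: 91.2
gripper_force: 0.0
```

{"name": "move_arm", "arguments": {"plan": [[[3.7,3,-2],0,0],[[3.7,3,-2],0,0],[[0,0,0],0,0]], "squeeze": 12}}

```text
time_s: 1.55
ee_pos: [444.5, -328.6, 122.8]
ee_rot: [-179.8, 0.1, 11.1]
force: [-0.5, 0.2, 0.2]
gripper_width: 91.4
gripper_force: 0.0
```

Run:
```python
from h import *
s=env.state(); print(s["ee_pos"],s["ee_rot"],s["time_s"])
p=env.grab_frame("wrist"); save(p,"w1"); print(p["position"])
for c in carrots(p): print(c)
```

```text
[ 444.54044182 -328.61054912  122.81706481] [-1.79755076e+02  8.56945403e-02  1.10527719e+01] 1.55
[ 516.28351469 -315.35794538  292.68792075]
{'n': 3717, 'rect': array([ 604.2, -500.7]), 'size': array([66., 36.]), 'mid': array([ 603.1, -496.8]), 'yaw': np.float64(21.2), 'w': array([32., 31.]), 'z': array([34., 46., 57.])}
{'n': 4106, 'rect': array([ 444.1, -126.5]), 'size': array([133.,  24.]), 'mid': array([ 445.5, -130.2]), 'yaw': np.float64(20.5), 'w': array([24., 18.]), 'z': array([10., 20., 27.])}
{'n': 3398, 'rect': array([ 452.5, -332.5]), 'size': array([139.,  28.]), 'mid': array([ 452.3, -331.6]), 'yaw': np.float64(11.3), 'w': array([28., 21.]), 'z': array([15., 22., 28.])}
```

View pics/w1.png

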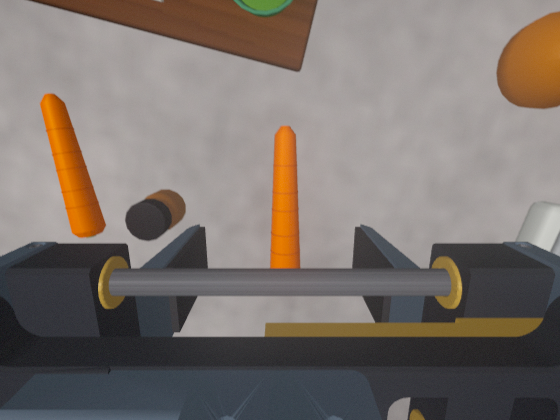

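The wrist view shows carrot_156 between the fingers, with its tip at (285,130) and its centre near (444,−332). It is well aligned, so I'm descending.

{"name": "move_arm", "arguments": {"plan": [[[0,-0.1,-4],0.3,0],[[0,0,-4],0,0],[[0,0,-3],0,0],[[0,0,-1],0,0],[[0,0,0],0,0.5]], "squeeze": 12}}

```text
time_s: 2.1
ee_pos: [441.2, -334.4, 4.8]
ee_rot: [-179.9, 0.1, 11.0]
force: [-0.0, -0.4, 1.3]
gripper_width: 85.7
gripper_force: 0.0
```

{"name": "move_arm", "arguments": {"plan": [[[0,0,0],0,1],[[0,0,0],0,1],[[0,0,0],0,1],[[0,0,0],0,1]]}}

```text
time_s: 2.5
ee_pos: [442.7, -334.3, 6.3]
ee_rot: [179.9, -0.1, 11.0]
force: [0.0, -0.3, -0.4]
gripper_width: 54.1
gripper_force: 0.0
```

Run:
```python
from h import *
s=env.state(); print(s)
p=env.grab_frame("top"); W=cloud(p)
for (a,b,c,d) in [(250,275,352,380),(240,275,180,200)]:
    w=W[a:b,c:d].reshape(-1,3); w=w[w[:,2]>15]; print(np.percentile(w,[2,50,98],axis=0).round(0))
```

```text
{'time_s': 2.5, 'qpos': array([-3.82468695e+01,  2.85746266e+01,  1.07542323e+02, -6.23592376e-03,
        4.37662716e+01,  4.07309658e+01]), 'qvel': array([-0.02832213,  0.33598655,  0.21431089, -0.05863094, -0.01539916,
        0.04367095]), 'effort': array([-5.33272116e-02, -4.36995113e+01, -1.62966460e+01,  5.46058221e-02,
       -3.47702403e-02,  1.60390650e-04]), 'ee_pos': array([ 442.69074334, -334.33906309,    6.33073335]), 'ee_rot': array([ 1.79908687e+02, -7.29231230e-02,  1.10267217e+01]), 'force': array([ 0.00292494, -0.33982634, -0.443587  ]), 'torque': array([-0.00888193, -0.01203006, -0.00376146]), 'gripper_force': 0.0, 'gripper_width': 54.14390865090254}
[[ 404. -230.   22.]
 [ 422. -211.   55.]
 [ 438. -197.   60.]]
[[430. 199.  16.]
 [450. 216.  29.]
 [467. 235.  47.]]
```

{"name": "move_arm", "arguments": {"plan": [[[0.1,0.1,-0.2],0,1],[[0,0,0],0,1],[[0,0,0],0,1],[[0,0,0],0,1],[[0,0,0],0,1]]}}

```text
time_s: 3.05
ee_pos: [443.2, -332.9, 3.2]
ee_rot: [-180.0, 0.0, 11.0]
force: [-0.7, -0.1, 0.4]
gripper_width: 26.1
gripper_force: 12.0
```

{"name": "move_arm", "arguments": {"plan": [[[0,0,0.5],0,1],[[0,0,1.5],0,1],[[0,0,2.5],0,1],[[0,0,2.5],0,1]]}}

```text
time_s: 3.45
ee_pos: [442.9, -332.7, 74.0]
ee_rot: [-180.0, 0.0, 11.0]
force: [0.8, 0.1, -1.4]
gripper_width: 26.2
gripper_force: 12.0
```

Run:
```python
from h import *
s=env.state(); print(s["ee_pos"],s["ee_rot"],s["gripper_width"])
p=env.grab_frame("wrist"); save(p,"w2")
for c in carrots(p): print(c)
```

```text
[ 442.88592335 -332.74014068   74.02422805] [-1.79960731e+02  4.09964260e-02  1.10218235e+01] 26.19035112241724
{'n': 4646, 'rect': array([ 441.2, -116.8]), 'size': array([126.,  50.]), 'mid': array([ 445.8, -130.9]), 'yaw': np.float64(18.7), 'w': array([50., 10.]), 'z': array([12., 21., 27.])}
{'n': 5794, 'rect': array([ 471. , -328.2]), 'size': array([101.,  30.]), 'mid': array([ 471.7, -327. ]), 'yaw': np.float64(11.0), 'w': array([32., 20.]), 'z': array([85., 91., 95.])}
{'n': 1289, 'rect': array([ 435.8, -334. ]), 'size': array([68., 29.]), 'mid': array([ 435.9, -334.1]), 'yaw': np.float64(11.4), 'w': array([29., 13.]), 'z': array([ 89.,  96., 167.])}
```

View pics/w2.png

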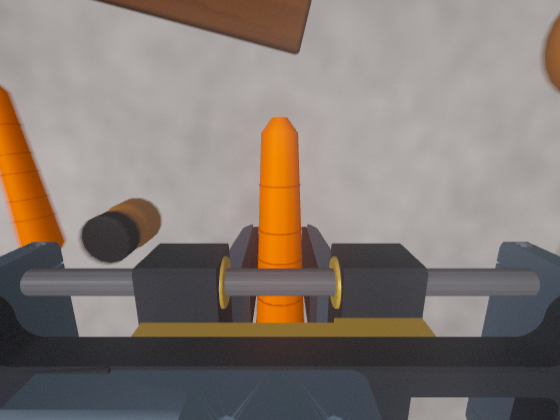

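Carrot_156 is held centred, with its tip about 79 mm ahead of the TCP. I'm carrying it to rest_d.

{"name": "move_arm", "arguments": {"plan": [[[2.5,2,0.3],-2.5,1],[[3.5,2.9,0.3],-2.8,1],[[3.5,2.9,0.2],-2.8,1],[[3.5,2.9,0],-2.8,1],[[3.2,2.7,0],-2.8,1]]}}

```text
time_s: 4.0
ee_pos: [606.6, -197.5, 81.3]
ee_rot: [180.0, -0.0, -2.8]
force: [0.5, -0.2, -1.4]
gripper_width: 25.9
gripper_force: 12.0
```

{"name": "move_arm", "arguments": {"plan": [[[1.9,1.5,0],0,1],[[0.9,0.7,0],0,1],[[0,0,0],0,1]]}}

```text
time_s: 4.3
ee_pos: [633.7, -176.2, 80.9]
ee_rot: [180.0, 0.0, -2.6]
force: [-0.4, -1.3, -0.5]
gripper_width: 26.0
gripper_force: 12.0
```

Run:
```python
from h import *
s=env.state(); print(s["ee_pos"],s["ee_rot"],s["gripper_width"])
p=env.grab_frame("wrist"); save(p,"w3")
for c in carrots(p): print(c)
W=cloud(p); h=cv2.cvtColor(p["frame"],cv2.COLOR_RGB2HSV)
m=((h[...,1]<45)&(h[...,2]>120)&(W[...,2]>14)&(W[...,2]<50)&(W[...,0]>590)&(W[...,0]<690)).astype(np.uint8)
n,L,S,C=cv2.connectedComponentsWithStats(m)
for i in range(1,n):
    if S[i,4]>300:
        P=W[L==i]; print(S[i],cv2.minAreaRect(P[:,:2].astype(np.float32)),np.percentile(P[:,2],[5,50,95]).round(1))
```

```text
[ 633.69738285 -176.20291013   80.89108371] [ 1.79990594e+02  1.93523095e-02 -2.57850542e+00] 25.979926956155378
{'n': 5839, 'rect': array([ 664.5, -178.6]), 'size': array([37., 96.]), 'mid': array([ 664.3, -177.4]), 'yaw': np.float64(-2.5), 'w': array([37., 26.]), 'z': array([ 91.,  97., 102.])}
{'n': 1285, 'rect': array([ 626.5, -176.3]), 'size': array([28., 68.]), 'mid': array([ 626.4, -175.8]), 'yaw': np.float64(-2.2), 'w': array([28., 13.]), 'z': array([ 96., 103., 174.])}
[   0  185   46   72 2427] ((644.0811157226562, 42.64048767089844), (40.078834533691406, 59.779815673828125), 84.95951080322266) [14.3 15.5 26.2]
[  56  185   79   80 4307] ((638.4646606445312, -27.870210647583008), (49.69818878173828, 63.449737548828125), 87.29544830322266) [14.5 15.8 28.2]
[ 153  186   68   58 3209] ((641.3088989257812, -103.12551879882812), (49.65052795410156, 49.93501281738281), 87.68453979492188) [14.5 15.6 27.6]
[300 186  14  41 370] ((644.8829345703125, -196.60069274902344), (10.024985313415527, 34.315277099609375), 83.73199462890625) [14.6 16.1 29.4]
```

View pics/w3.png

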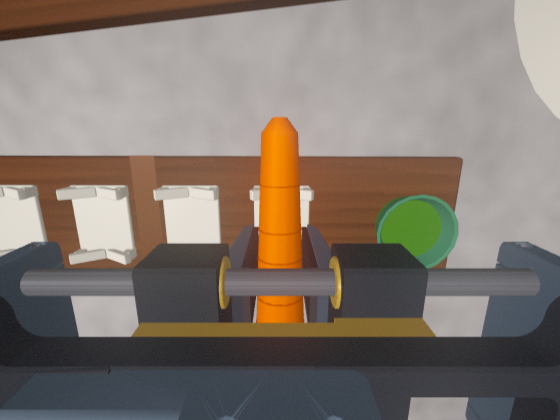

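The rest_d rib (281,193) is centred under the carrot, and the wrist and top fixes agree to about 1 mm. I'm lowering.

{"name": "move_arm", "arguments": {"plan": [[[-0.1,-0.1,-1.5],-0.1,1],[[0,0,-2],0,1],[[0,0,-1.4],0,1],[[0,0,-0.4],0,1],[[0,0,0],0,1]]}}

```text
time_s: 4.85
ee_pos: [631.3, -178.5, 27.8]
ee_rot: [-180.0, 0.1, -2.8]
force: [0.0, 0.3, -1.0]
gripper_width: 26.2
gripper_force: 12.0
```

{"name": "move_arm", "arguments": {"plan": [[[0,0,-0.2],0,1],[[0,0,-0.1],0,1],[[0,0,0],0,1]]}}

```text
time_s: 5.15
ee_pos: [632.5, -178.0, 25.8]
ee_rot: [180.0, -0.0, -2.8]
force: [0.6, -0.2, -0.8]
gripper_width: 26.2
gripper_force: 12.0
```

{"name": "move_arm", "arguments": {"plan": [[[0,0.1,-0.1],0,1],[[0,0,0],0,1]]}}

```text
time_s: 5.35
ee_pos: [632.3, -176.7, 24.4]
ee_rot: [180.0, -0.0, -2.8]
force: [0.6, -0.3, -1.1]
gripper_width: 26.0
gripper_force: 12.0
```

{"name": "move_arm", "arguments": {"plan": [[[0,0,-0.1],0,1],[[0,0,0],0,1]]}}

```text
time_s: 5.55
ee_pos: [632.4, -177.0, 23.6]
ee_rot: [180.0, -0.0, -2.8]
force: [0.6, -0.7, 1.1]
gripper_width: 26.4
gripper_force: 12.0
```

{"name": "move_arm", "arguments": {"plan": [[[0,0,0],0,1]]}}

```text
time_s: 5.65
ee_pos: [632.4, -177.0, 23.6]
ee_rot: [180.0, -0.0, -2.8]
force: [-0.5, 0.1, 2.0]
gripper_width: 26.3
gripper_force: 12.0
```

Force has gone from −1 to +2 N, so the carrot is in contact. I'm releasing slightly and retreating.

{"name": "move_arm", "arguments": {"plan": [[[0,0,0],0,0.68],[[0,0,0],0,0.6],[[0,0,0],0,0.55],[[0,0,0],0,0.55]]}}

```text
time_s: 6.05
ee_pos: [632.1, -176.9, 23.2]
ee_rot: [180.0, 0.0, -2.8]
force: [0.2, 0.2, -0.2]
gripper_width: 41.1
gripper_force: 0.0
```

{"name": "move_arm", "arguments": {"plan": [[[0,0,0.5],0,0.55],[[0,0,2],0,0.55],[[0,0,3.5],0,0.55],[[0,0,3.5],0,0]]}}

```text
time_s: 6.45
ee_pos: [631.8, -176.8, 119.1]
ee_rot: [-180.0, 0.1, -2.8]
force: [0.9, 0.6, -0.4]
gripper_width: 46.5
gripper_force: 0.0
```

Run:
```python
from h import *
p=env.grab_frame("wrist"); save(p,"w4")
for c in carrots(p)+carrots(env.grab_frame("top")): print(c)
```

```text
{'n': 167, 'rect': array([ 787.5, -413.3]), 'size': array([19.,  8.]), 'mid': array([ 787.5, -413.4]), 'yaw': np.float64(14.7), 'w': array([6., 7.]), 'z': array([10., 11., 12.])}
{'n': 3882, 'rect': array([ 645.3, -175.2]), 'size': array([ 33., 132.]), 'mid': array([ 644.9, -177.8]), 'yaw': np.float64(-2.6), 'w': array([33., 24.]), 'z': array([34., 42., 48.])}
{'n': 84, 'rect': array([ 828.9, -440.2]), 'size': array([19., 43.]), 'mid': array([ 829.3, -439.1]), 'yaw': np.float64(-14.0), 'w': array([20., 13.]), 'z': array([11., 17., 21.])}
{'n': 123, 'rect': array([ 798.9, -463.3]), 'size': array([23., 53.]), 'mid': array([ 797.4, -463.9]), 'yaw': np.float64(-68.7), 'w': array([21., 14.]), 'z': array([10., 15., 20.])}
{'n': 101, 'rect': array([ 759.4, -451.3]), 'size': array([18., 49.]), 'mid': array([ 759.9, -451. ]), 'yaw': np.float64(-61.9), 'w': array([18., 16.]), 'z': array([10., 16., 21.])}
{'n': 532, 'rect': array([ 608.6, -510.7]), 'size': array([60., 56.]), 'mid': array([ 609.4, -507.4]), 'yaw': np.float64(7.3), 'w': array([49., 48.]), 'z': array([40., 56., 67.])}
{'n': 182, 'rect': array([ 469.8, -115.7]), 'size': array([76., 18.]), 'mid': array([ 469.3, -114.1]), 'yaw': np.float64(15.7), 'w': array([18., 15.]), 'z': array([15., 21., 26.])}
{'n': 320, 'rect': array([430.9, 111.4]), 'size': array([105.,  23.]), 'mid': array([430.9, 113.3]), 'yaw': np.float64(5.7), 'w': array([23., 15.]), 'z': array([15., 23., 29.])}
{'n': 249, 'rect': array([443.9, 341.9]), 'size': array([84., 21.]), 'mid': array([443.8, 342.2]), 'yaw': np.float64(18.4), 'w': array([21., 16.]), 'z': array([16., 22., 28.])}
```

View pics/w4.png

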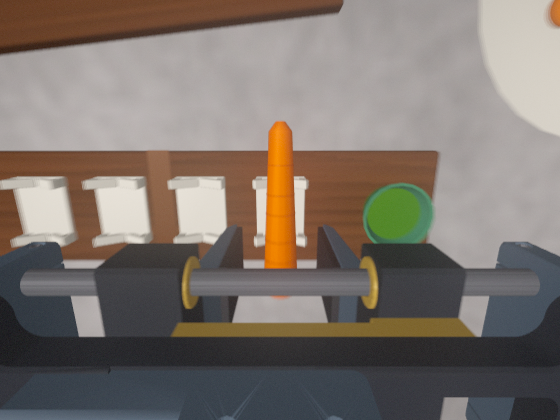

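carrot_156 sits in rest_d with its tip at (280,125), centred to about 1 mm. Next is carrot_134.

{"name": "move_arm", "arguments": {"plan": [[[-3,0.8,0],4.4,0],[[-4,1.1,0],4.5,0],[[-4.2,1.2,0],4.5,0],[[-4.2,1.2,0],4.4,0],[[-3.3,0.8,0],4.4,0]]}}

```text
time_s: 7.05
ee_pos: [442.1, -125.0, 117.9]
ee_rot: [-179.9, 0.1, 19.6]
force: [1.4, -0.4, 0.7]
gripper_width: 90.9
gripper_force: 0.0
```

{"name": "move_arm", "arguments": {"plan": [[[0,0,0],0,0]]}}

```text
time_s: 7.15
ee_pos: [439.8, -124.4, 117.8]
ee_rot: [-179.8, 0.3, 19.5]
force: [-0.3, -0.1, 0.3]
gripper_width: 91.2
gripper_force: 0.0
```

Run:
```python
from h import *
s=env.state(); print(s["ee_pos"],s["ee_rot"])
p=env.grab_frame("wrist")
for c in carrots(p): print(c)
```

```text
[ 439.77146038 -124.37336695  117.76201272] [-179.82119476    0.25725176   19.47396228]
{'n': 4091, 'rect': array([ 596.4, -181.3]), 'size': array([41., 83.]), 'mid': array([ 597. , -173.2]), 'yaw': np.float64(-4.1), 'w': array([41., 25.]), 'z': array([38., 46., 51.])}
{'n': 3914, 'rect': array([433., 113.]), 'size': array([110.,  25.]), 'mid': array([433.7, 108.1]), 'yaw': np.float64(7.8), 'w': array([25., 25.]), 'z': array([ 9., 19., 26.])}
{'n': 3108, 'rect': array([ 446.6, -122.6]), 'size': array([128.,  28.]), 'mid': array([ 447.3, -124. ]), 'yaw': np.float64(19.4), 'w': array([28., 20.]), 'z': array([15., 21., 28.])}
```

{"name": "move_arm", "arguments": {"plan": [[[0.4,-0.1,-4],0,0],[[0,0,-4],0,0],[[0,0,-2.6],0,0.3],[[0,0,-0.6],0,0.5],[[0,0,0],0,0.5]]}}

```text
time_s: 7.7
ee_pos: [449.9, -127.1, 5.7]
ee_rot: [-180.0, 0.0, 19.4]
force: [0.1, 0.3, 1.4]
gripper_width: 70.1
gripper_force: 0.0
```

{"name": "move_arm", "arguments": {"plan": [[[0,0,0],0,0.6],[[0,0,0],0,0.6]]}}

```text
time_s: 7.9
ee_pos: [450.7, -127.4, 7.6]
ee_rot: [179.9, -0.2, 19.4]
force: [-0.4, -0.8, -0.0]
gripper_width: 54.0
gripper_force: 0.0
```

{"name": "move_arm", "arguments": {"plan": [[[-0.6,0.2,-0.3],0,0.6],[[0,0,0],0,0.6]]}}

```text
time_s: 8.1
ee_pos: [442.1, -124.6, 3.6]
ee_rot: [-180.0, 0.0, 19.4]
force: [-0.1, 0.1, 0.1]
gripper_width: 38.0
gripper_force: 0.0
```

Run:
```python
from h import *
s=env.state(); print(s["ee_pos"],s["ee_rot"])
p=env.grab_frame("wrist")
for c in carrots(p): print(c)
```

```text
[ 442.10620865 -124.60220211    3.57864725] [-1.79981798e+02  3.57135945e-02  1.94272613e+01]
{'n': 8111, 'rect': array([ 579.8, -188.7]), 'size': array([45., 68.]), 'mid': array([ 582.7, -185.7]), 'yaw': np.float64(-51.0), 'w': array([40., 24.]), 'z': array([12., 47., 51.])}
{'n': 4637, 'rect': array([ 472.6, -114.9]), 'size': array([74., 24.]), 'mid': array([ 472.6, -114.8]), 'yaw': np.float64(19.3), 'w': array([24., 19.]), 'z': array([13., 19., 23.])}
{'n': 1224, 'rect': array([ 435.6, -128.4]), 'size': array([68., 27.]), 'mid': array([ 435.1, -127.7]), 'yaw': np.float64(20.4), 'w': array([27., 12.]), 'z': array([18., 25., 97.])}
```

{"name": "move_arm", "arguments": {"plan": [[[0.2,0,0],0,0.6],[[0,0,0],0,1],[[0,0,0],0,1],[[0,0,0],0,1],[[0,0,0],0,1]]}}

```text
time_s: 8.65
ee_pos: [445.5, -125.0, 3.4]
ee_rot: [180.0, -0.0, 19.4]
force: [0.6, -0.4, 0.9]
gripper_width: 24.6
gripper_force: 12.0
```

{"name": "move_arm", "arguments": {"plan": [[[0,0,0.5],0,1],[[0,0,1.5],0,1],[[0,0,2.5],0,1],[[0,0,3],0,1],[[0,0,0],0,1]]}}

```text
time_s: 9.15
ee_pos: [447.8, -125.7, 81.7]
ee_rot: [179.7, -0.4, 19.4]
force: [-0.2, 0.3, -0.7]
gripper_width: 24.7
gripper_force: 12.0
```

Run:
```python
from h import *
s=env.state(); print(s["ee_pos"],s["ee_rot"],s["gripper_width"])
p=env.grab_frame("wrist")
for c in carrots(p): print(c)
```

```text
[ 447.75709889 -125.7499897    81.69936741] [179.7282853   -0.35841133  19.42286057] 24.73321620334515
{'n': 5218, 'rect': array([ 593.6, -174.9]), 'size': array([30., 76.]), 'mid': array([ 593.8, -172.3]), 'yaw': np.float64(-3.7), 'w': array([30., 27.]), 'z': array([37., 46., 50.])}
{'n': 1191, 'rect': array([432.7, 103.2]), 'size': array([108.,   6.]), 'mid': array([432.9, 102.4]), 'yaw': np.float64(8.9), 'w': array([6., 6.]), 'z': array([ 5., 10., 15.])}
{'n': 4417, 'rect': array([ 475.8, -116.1]), 'size': array([72., 25.]), 'mid': array([ 475.7, -115.8]), 'yaw': np.float64(19.3), 'w': array([25., 19.]), 'z': array([ 91.,  97., 101.])}
{'n': 1216, 'rect': array([ 440.9, -128. ]), 'size': array([67., 27.]), 'mid': array([ 440.9, -127.9]), 'yaw': np.float64(20.1), 'w': array([27., 12.]), 'z': array([ 96., 102., 176.])}
```

{"name": "move_arm", "arguments": {"plan": [[[2.5,0.3,0.2],-4.4,1],[[4,0.5,0.2],-4.4,1],[[4.4,0.5,0],-4.4,1],[[4.2,0.5,0],-4.4,1],[[2.5,0.4,0],-4.5,1]]}}

```text
time_s: 9.7
ee_pos: [623.3, -102.4, 80.5]
ee_rot: [-180.0, 0.0, -2.8]
force: [-0.6, -0.1, -0.3]
gripper_width: 24.9
gripper_force: 12.0
```

{"name": "move_arm", "arguments": {"plan": [[[1.3,0.1,0],0,1],[[0,0,0],0,1],[[0,0,0],0,1]]}}

```text
time_s: 10.0
ee_pos: [632.7, -101.8, 80.7]
ee_rot: [-180.0, 0.2, -2.7]
force: [-0.8, -0.4, -1.0]
gripper_width: 24.6
gripper_force: 12.0
```

{"name": "move_arm", "arguments": {"plan": [[[0,0,-2],0,1],[[0,0,-1.5],0,1],[[0,0,-0.8],0,1],[[0,0,0],0,1],[[0,0,0],0,1]]}}

```text
time_s: 10.5
ee_pos: [634.0, -102.1, 39.8]
ee_rot: [180.0, -0.0, -2.7]
force: [0.5, -0.0, -0.8]
gripper_width: 24.8
gripper_force: 12.0
```

{"name": "move_arm", "arguments": {"plan": [[[0,0,0],0,1],[[0,0,0],0,1],[[0,0,0],0,1]]}}

```text
time_s: 10.8
ee_pos: [634.5, -102.0, 39.9]
ee_rot: [180.0, -0.1, -2.7]
force: [0.3, -0.3, 0.4]
gripper_width: 24.9
gripper_force: 12.0
```

Run:
```python
from h import *
s=env.state(); print(s["ee_pos"],s["ee_rot"],s["gripper_width"])
p=env.grab_frame("wrist")
for c in carrots(p): print(c)
```

```text
[ 634.47556164 -102.00673013   39.89017616] [ 1.79984875e+02 -5.44198051e-02 -2.67436141e+00] 24.90862338086565
{'n': 5003, 'rect': array([ 657.6, -184.2]), 'size': array([99., 58.]), 'mid': array([ 661.5, -176. ]), 'yaw': np.float64(-1.6), 'w': array([39., 21.]), 'z': array([32., 39., 44.])}
{'n': 4450, 'rect': array([ 664.2, -103.1]), 'size': array([25., 72.]), 'mid': array([ 664.2, -103.3]), 'yaw': np.float64(-2.7), 'w': array([25., 22.]), 'z': array([49., 55., 59.])}
{'n': 1224, 'rect': array([ 627.4, -101.7]), 'size': array([26., 68.]), 'mid': array([ 627.4, -101.5]), 'yaw': np.float64(-2.4), 'w': array([27., 12.]), 'z': array([ 54.,  61., 134.])}
```

{"name": "move_arm", "arguments": {"plan": [[[0.3,0,-0.8],0,1],[[0,0,-0.5],0,1],[[0,0,-0.1],0,1],[[0,0,0],0,1]]}}

```text
time_s: 11.25
ee_pos: [636.8, -101.9, 24.6]
ee_rot: [-180.0, 0.1, -2.7]
force: [-0.2, -0.6, -0.4]
gripper_width: 24.4
gripper_force: 12.0
```

{"name": "move_arm", "arguments": {"plan": [[[0,0,-0.1],0,1],[[0,0,0],0,1]]}}

```text
time_s: 11.45
ee_pos: [637.2, -102.0, 24.3]
ee_rot: [180.0, -0.0, -2.7]
force: [-0.5, -0.1, -1.5]
gripper_width: 24.9
gripper_force: 12.0
```

{"name": "move_arm", "arguments": {"plan": [[[0,0,0],0,1]]}}

```text
time_s: 11.55
ee_pos: [637.3, -102.0, 24.5]
ee_rot: [180.0, -0.0, -2.7]
force: [-0.1, 0.0, -0.2]
gripper_width: 24.6
gripper_force: 12.0
```

{"name": "move_arm", "arguments": {"plan": [[[0,0,-0.1],0,1],[[0,0,0],0,1],[[0,0,0],0,1]]}}

```text
time_s: 11.85
ee_pos: [637.5, -102.0, 23.7]
ee_rot: [180.0, -0.0, -2.7]
force: [0.3, -0.1, 2.3]
gripper_width: 24.4
gripper_force: 12.0
```

{"name": "move_arm", "arguments": {"plan": [[[0,0,0],0,1]]}}

```text
time_s: 11.95
ee_pos: [637.4, -102.0, 23.6]
ee_rot: [180.0, -0.0, -2.7]
force: [0.5, -0.1, 2.4]
gripper_width: 24.5
gripper_force: 12.0
```

In contact, so I'm releasing and moving on to carrot_112.

{"name": "move_arm", "arguments": {"plan": [[[0,0,0],0,0.7],[[0,0,0],0,0.6],[[0,0,0],0,0.57],[[0,0,0],0,0.57]]}}

```text
time_s: 12.35
ee_pos: [637.1, -101.9, 23.1]
ee_rot: [180.0, 0.0, -2.7]
force: [-0.2, -0.1, -0.3]
gripper_width: 39.4
gripper_force: 0.0
```

{"name": "move_arm", "arguments": {"plan": [[[0,0,0.5],0,0.57],[[0,0,2],0,0.57],[[0,0,3.5],0,0.57],[[0,0,3.5],0,0.2]]}}

```text
time_s: 12.75
ee_pos: [636.8, -101.9, 119.1]
ee_rot: [-180.0, 0.1, -2.7]
force: [1.1, -0.3, -0.2]
gripper_width: 44.7
gripper_force: 0.0
```

{"name": "move_arm", "arguments": {"plan": [[[-2,2.1,0],2,0],[[-3.2,3.3,0],2,0],[[-3.3,3.4,0],2,0],[[-3.3,3.4,0],2,0],[[-3.3,3.4,0],1.3,0]]}}

```text
time_s: 13.25
ee_pos: [484.9, 55.1, 118.7]
ee_rot: [-180.0, -0.0, 6.6]
force: [-0.9, -0.0, 0.4]
gripper_width: 84.0
gripper_force: 0.0
```

{"name": "move_arm", "arguments": {"plan": [[[-3.1,3.2,0],0,0],[[-2.2,2.4,0],0,0],[[0,0,0],0,0],[[0,0,0],0,0],[[0,0,0],0,0]]}}

```text
time_s: 13.75
ee_pos: [434.3, 109.7, 118.7]
ee_rot: [180.0, -0.1, 6.6]
force: [0.4, -0.7, 0.2]
gripper_width: 91.0
gripper_force: 0.0
```

Run:
```python
from h import *
s=env.state(); print(s["ee_pos"],s["ee_rot"])
for n in("wrist","top"):
  for c in carrots(env.grab_frame(n)): print(c)
```

```text
[434.30970568 109.68511491 118.67657399] [ 1.79984504e+02 -8.06248320e-02  6.59831481e+00]
{'n': 794, 'rect': array([592.3, -91.9]), 'size': array([16., 46.]), 'mid': array([592.1, -86.9]), 'yaw': np.float64(2.2), 'w': array([14.,  4.]), 'z': array([29., 36., 43.])}
{'n': 2781, 'rect': array([444.2, 342.9]), 'size': array([89., 23.]), 'mid': array([445.6, 339.2]), 'yaw': np.float64(19.9), 'w': array([23., 16.]), 'z': array([ 8., 18., 25.])}
{'n': 2502, 'rect': array([431.7, 113. ]), 'size': array([110.,  27.]), 'mid': array([431.6, 113.3]), 'yaw': np.float64(5.8), 'w': array([27., 19.]), 'z': array([14., 20., 26.])}
{'n': 87, 'rect': array([ 829.7, -440.3]), 'size': array([20., 44.]), 'mid': array([ 830. , -439.2]), 'yaw': np.float64(-14.8), 'w': array([20., 14.]), 'z': array([10., 17., 21.])}
{'n': 123, 'rect': array([ 798.3, -461.3]), 'size': array([24., 55.]), 'mid': array([ 796.6, -462.2]), 'yaw': np.float64(-68.3), 'w': array([17., 14.]), 'z': array([ 9., 15., 23.])}
{'n': 102, 'rect': array([ 760. , -452.1]), 'size': array([18., 49.]), 'mid': array([ 760.4, -451.9]), 'yaw': np.float64(-62.0), 'w': array([18., 16.]), 'z': array([10., 16., 22.])}
{'n': 540, 'rect': array([ 631.8, -181.6]), 'size': array([ 35., 150.]), 'mid': array([ 632.4, -175.2]), 'yaw': np.float64(-2.9), 'w': array([36., 26.]), 'z': array([36., 45., 53.])}
{'n': 440, 'rect': array([ 635.4, -103.3]), 'size': array([ 33., 131.]), 'mid': array([ 635.6, -100.7]), 'yaw': np.float64(-2.7), 'w': array([33., 23.]), 'z': array([32., 43., 50.])}
{'n': 534, 'rect': array([ 610.1, -510.9]), 'size': array([60., 56.]), 'mid': array([ 609.2, -507.7]), 'yaw': np.float64(8.9), 'w': array([51., 49.]), 'z': array([39., 56., 67.])}
{'n': 249, 'rect': array([444.1, 341.8]), 'size': array([84., 21.]), 'mid': array([444. , 342.3]), 'yaw': np.float64(18.5), 'w': array([21., 15.]), 'z': array([15., 22., 28.])}
```

Both placed carrots measure centred at yaw −2.8. I'm grasping carrot_112.

{"name": "move_arm", "arguments": {"plan": [[[-0.3,0.3,-3],-0.7,0],[[0,0,-4],0,0.3],[[0,0,-3],0,0.5],[[0,0,-1],0,0.6],[[0,0,-0.4],0,0.6]]}}

```text
time_s: 14.35
ee_pos: [430.3, 112.5, 3.5]
ee_rot: [180.0, 0.1, 5.9]
force: [-1.1, -0.2, 0.1]
gripper_width: 61.9
gripper_force: 0.0
```

{"name": "move_arm", "arguments": {"plan": [[[0,0,0],0,0.6],[[0,0,0],0,0.6],[[0,0,0],0,0.6],[[0,0,0],0,0.6]]}}

```text
time_s: 14.75
ee_pos: [430.8, 113.2, 5.2]
ee_rot: [-180.0, -0.1, 5.9]
force: [0.6, 0.3, -0.1]
gripper_width: 36.6
gripper_force: 0.0
```

Run:
```python
from h import *
s=env.state(); print(s["ee_pos"],s["ee_rot"],s["gripper_width"])
for c in carrots(env.grab_frame("wrist")): print(c)
```

```text
[430.82973747 113.20443895   5.16927002] [-1.79991133e+02 -1.13832244e-01  5.92386888e+00] 36.59791755449003
{'n': 3557, 'rect': array([455.6, 114.4]), 'size': array([64., 23.]), 'mid': array([455.7, 115.8]), 'yaw': np.float64(5.6), 'w': array([23., 18.]), 'z': array([12., 18., 22.])}
{'n': 1197, 'rect': array([422.9, 112.2]), 'size': array([70., 27.]), 'mid': array([422.8, 112.6]), 'yaw': np.float64(6.0), 'w': array([27., 12.]), 'z': array([17., 24., 99.])}
```

{"name": "move_arm", "arguments": {"plan": [[[0.1,0,-0.1],0,1],[[0,0,0],0,1],[[0,0,0],0,1],[[0,0,0],0,1],[[0,0,0],0,1]]}}

```text
time_s: 15.3
ee_pos: [431.4, 113.1, 3.4]
ee_rot: [180.0, -0.0, 5.9]
force: [1.1, 0.3, 1.7]
gripper_width: 24.1
gripper_force: 12.0
```

{"name": "move_arm", "arguments": {"plan": [[[0,0,0.5],0,1],[[0,0,1.5],0,1],[[0,0,2.5],0,1],[[0,0,3],0,1]]}}

```text
time_s: 15.7
ee_pos: [430.0, 112.8, 78.5]
ee_rot: [180.0, 0.2, 5.9]
force: [0.1, 0.2, -0.1]
gripper_width: 23.7
gripper_force: 12.0
```

{"name": "move_arm", "arguments": {"plan": [[[2,-1.3,0.3],-1.7,1],[[3.5,-2.4,0],-1.7,1],[[4,-2.7,0],-1.7,1],[[4,-2.7,0],-1.7,1],[[3.7,-2.5,0],-1.8,1]]}}

```text
time_s: 16.2
ee_pos: [604.5, -4.3, 81.4]
ee_rot: [180.0, 0.0, -2.8]
force: [-0.1, 0.5, -0.6]
gripper_width: 23.9
gripper_force: 12.0
```

{"name": "move_arm", "arguments": {"plan": [[[2.5,-1.6,-0.5],0,1],[[1.1,-0.8,-1.5],0,1],[[0,0,-1.5],0,1],[[0,0,-0.8],0,1],[[0,0,0],0,1]]}}

```text
time_s: 16.7
ee_pos: [637.7, -26.8, 36.9]
ee_rot: [-180.0, 0.2, -2.7]
force: [-0.2, -1.1, -0.6]
gripper_width: 24.1
gripper_force: 12.0
```

{"name": "move_arm", "arguments": {"plan": [[[0,0,0],0,1],[[0,0,0],0,1],[[0,0,0],0,1]]}}

```text
time_s: 17.0
ee_pos: [639.6, -26.7, 39.3]
ee_rot: [180.0, -0.1, -2.7]
force: [-0.1, -0.4, -0.1]
gripper_width: 24.1
gripper_force: 12.0
```

Run:
```python
from h import *
s=env.state(); print(s["ee_pos"],s["ee_rot"],s["gripper_width"])
for c in carrots(env.grab_frame("wrist")): print(c)
```

```text
[639.56922145 -26.73894109  39.27134386] [ 1.79993580e+02 -8.77737728e-02 -2.65597220e+00] 24.14604167373527
{'n': 5783, 'rect': array([ 664.8, -188.9]), 'size': array([52., 94.]), 'mid': array([ 664.8, -173. ]), 'yaw': np.float64(-5.5), 'w': array([52., 44.]), 'z': array([28., 38., 43.])}
{'n': 3771, 'rect': array([ 665.4, -108.1]), 'size': array([32., 74.]), 'mid': array([ 665.5, -101. ]), 'yaw': np.float64(-1.6), 'w': array([24., 30.]), 'z': array([31., 38., 42.])}
{'n': 3599, 'rect': array([664.8, -27.5]), 'size': array([24., 61.]), 'mid': array([664.7, -27.9]), 'yaw': np.float64(-2.9), 'w': array([24., 22.]), 'z': array([47., 53., 58.])}
{'n': 1215, 'rect': array([627.6, -27.5]), 'size': array([33., 77.]), 'mid': array([627.3, -26. ]), 'yaw': np.float64(-2.3), 'w': array([33., 12.]), 'z': array([ 52.,  60., 133.])}
{'n': 408, 'rect': array([ 620.6, -132.6]), 'size': array([123.,  23.]), 'mid': array([ 621.9, -136.8]), 'yaw': np.float64(31.3), 'w': array([22.,  1.]), 'z': array([29., 35., 39.])}
```

{"name": "move_arm", "arguments": {"plan": [[[0,0,-0.8],0,1],[[0,0,-0.5],0,1],[[0,0,-0.1],0,1],[[0,0,0],0,1],[[0,0,0],0,1]]}}

```text
time_s: 17.55
ee_pos: [639.2, -26.9, 24.1]
ee_rot: [180.0, 0.0, -2.7]
force: [0.6, -0.8, -0.2]
gripper_width: 24.0
gripper_force: 12.0
```

{"name": "move_arm", "arguments": {"plan": [[[0,0,-0.1],0,1],[[0,0,0],0,1],[[0,0,0],0,1]]}}

```text
time_s: 17.85
ee_pos: [639.4, -27.0, 23.7]
ee_rot: [180.0, -0.0, -2.7]
force: [0.2, -0.3, 3.4]
gripper_width: 24.1
gripper_force: 12.0
```

In contact, so I'm releasing and going to carrot_90.

{"name": "move_arm", "arguments": {"plan": [[[0,0,0],0,0.7],[[0,0,0],0,0.6],[[0,0,0],0,0.57],[[0,0,0],0,0.57]]}}

```text
time_s: 18.25
ee_pos: [639.1, -26.9, 23.1]
ee_rot: [180.0, 0.0, -2.7]
force: [-0.4, -0.6, 0.1]
gripper_width: 39.0
gripper_force: 0.0
```

{"name": "move_arm", "arguments": {"plan": [[[0,0,0.5],0,0.57],[[0,0,2],0,0.57],[[0,0,3.5],0,0.57],[[0,0,3.5],0,0.2]]}}

```text
time_s: 18.65
ee_pos: [638.8, -27.0, 119.1]
ee_rot: [180.0, 0.1, -2.7]
force: [0.6, 0.2, -0.3]
gripper_width: 44.6
gripper_force: 0.0
```

{"name": "move_arm", "arguments": {"plan": [[[-1.2,2.2,0],2.1,0],[[-2,3.8,0],2.2,0],[[-2.1,4,0],2.2,0],[[-2.1,4,0],2.2,0],[[-2.1,4,0],2.2,0]]}}

```text
time_s: 19.15
ee_pos: [543.4, 154.4, 118.8]
ee_rot: [-180.0, -0.0, 8.3]
force: [0.9, 1.6, -0.5]
gripper_width: 84.5
gripper_force: 0.0
```

{"name": "move_arm", "arguments": {"plan": [[[-2.1,4,0],2.2,0],[[-2.1,4,0],2.2,0],[[-2.1,4,0],2.2,0],[[-2.1,4,0],2.2,0],[[-1.6,2.9,0],2.1,0]]}}

```text
time_s: 19.65
ee_pos: [442.9, 344.4, 118.9]
ee_rot: [-180.0, -0.0, 19.3]
force: [0.6, 0.6, 0.1]
gripper_width: 91.3
gripper_force: 0.0
```

{"name": "move_arm", "arguments": {"plan": [[[0,0,0],0,0],[[0,0,0],0,0],[[0,0,0],0,0]]}}

```text
time_s: 19.95
ee_pos: [444.7, 341.2, 118.5]
ee_rot: [180.0, -0.0, 19.1]
force: [-0.3, -0.3, -0.3]
gripper_width: 91.6
gripper_force: 0.0
```

Run:
```python
from h import *
s=env.state(); print(s["ee_pos"],s["ee_rot"])
for n in("wrist","top"):
  for c in carrots(env.grab_frame(n)): print(c)
```

```text
[444.66450868 341.23501015 118.45951619] [ 1.79971496e+02 -1.02238004e-02  1.90641741e+01]
{'n': 1958, 'rect': array([444.2, 345.9]), 'size': array([88., 26.]), 'mid': array([444.6, 344.7]), 'yaw': np.float64(17.8), 'w': array([26., 18.]), 'z': array([13., 20., 26.])}
{'n': 86, 'rect': array([ 828.3, -440.3]), 'size': array([20., 44.]), 'mid': array([ 828.8, -439. ]), 'yaw': np.float64(-14.5), 'w': array([20., 14.]), 'z': array([11., 17., 22.])}
{'n': 123, 'rect': array([ 798.5, -462.2]), 'size': array([23., 55.]), 'mid': array([ 797., -463.]), 'yaw': np.float64(-69.0), 'w': array([19., 14.]), 'z': array([10., 15., 21.])}
{'n': 102, 'rect': array([ 759.5, -451.4]), 'size': array([18., 46.]), 'mid': array([ 760. , -451.1]), 'yaw': np.float64(-61.9), 'w': array([18., 16.]), 'z': array([10., 16., 22.])}
{'n': 545, 'rect': array([ 632.8, -181.8]), 'size': array([ 36., 153.]), 'mid': array([ 633.5, -175.3]), 'yaw': np.float64(-3.0), 'w': array([36., 27.]), 'z': array([35., 45., 52.])}
{'n': 440, 'rect': array([ 635.3, -100.7]), 'size': array([130.,  33.]), 'mid': array([ 635.4, -100.7]), 'yaw': np.float64(-2.7), 'w': array([33., 23.]), 'z': array([31., 44., 51.])}
{'n': 351, 'rect': array([638.9, -24.9]), 'size': array([ 30., 106.]), 'mid': array([639. , -26.6]), 'yaw': np.float64(-3.4), 'w': array([31., 23.]), 'z': array([17., 43., 49.])}
{'n': 530, 'rect': array([ 610.4, -511. ]), 'size': array([60., 56.]), 'mid': array([ 609.2, -507.6]), 'yaw': np.float64(8.6), 'w': array([49., 49.]), 'z': array([39., 56., 66.])}
```

{"name": "move_arm", "arguments": {"plan": [[[0,0.3,-3],-0.6,0],[[0,0,-4],0,0.3],[[0,0,-3],0,0.5],[[0,0,-1],0,0.6],[[0,0,-0.4],0,0.6]]}}

```text
time_s: 20.55
ee_pos: [444.4, 344.1, 3.5]
ee_rot: [180.0, 0.1, 18.4]
force: [0.2, -0.2, 0.6]
gripper_width: 62.0
gripper_force: 0.0
```

{"name": "move_arm", "arguments": {"plan": [[[0,0,0],0,0.6],[[0,0,0],0,0.6],[[0,0,0],0,0.6],[[0,0,0],0,0.6]]}}

```text
time_s: 20.95
ee_pos: [444.7, 345.5, 5.3]
ee_rot: [-180.0, -0.1, 18.5]
force: [-0.4, 0.2, 0.7]
gripper_width: 36.6
gripper_force: 0.0
```

Run:
```python
from h import *
s=env.state(); print(s["ee_pos"],s["ee_rot"],s["gripper_width"])
for c in carrots(env.grab_frame("wrist")): print(c)
```

```text
[444.70736546 345.47609224   5.34675156] [-1.79969562e+02 -1.08343070e-01  1.85273350e+01] 36.55659246932957
{'n': 2717, 'rect': array([462.5, 350.8]), 'size': array([51., 22.]), 'mid': array([462.5, 350.6]), 'yaw': np.float64(17.3), 'w': array([22., 17.]), 'z': array([12., 17., 21.])}
{'n': 1171, 'rect': array([438.7, 343.1]), 'size': array([66., 26.]), 'mid': array([438.6, 343.2]), 'yaw': np.float64(18.9), 'w': array([26., 12.]), 'z': array([17., 24., 99.])}
```

{"name": "move_arm", "arguments": {"plan": [[[0,0,-0.1],0,1],[[0,0,0],0,1],[[0,0,0],0,1],[[0,0,0],0,1],[[0,0,0],0,1]]}}

```text
time_s: 21.5
ee_pos: [444.2, 345.0, 3.4]
ee_rot: [180.0, 0.0, 18.5]
force: [-1.0, 0.1, 1.8]
gripper_width: 23.7
gripper_force: 12.0
```

{"name": "move_arm", "arguments": {"plan": [[[0,0,0.5],0,1],[[0,0,1.5],0,1],[[0,0,2.5],0,1],[[0,0,3.2],0,1]]}}

```text
time_s: 21.9
ee_pos: [443.4, 344.4, 80.2]
ee_rot: [179.9, 0.2, 18.5]
force: [-0.1, 0.4, -0.3]
gripper_width: 23.3
gripper_force: 12.0
```

{"name": "move_arm", "arguments": {"plan": [[[1.3,-1.9,0.3],-2.6,1],[[2.2,-3.3,0],-2.6,1],[[2.4,-3.6,0],-2.6,1],[[2.4,-3.6,0],-2.7,1],[[2.4,-3.6,0],-2.7,1]]}}

```text
time_s: 22.4
ee_pos: [552.0, 183.7, 83.7]
ee_rot: [-180.0, -0.0, 5.2]
force: [0.4, 0.6, -0.6]
gripper_width: 23.1
gripper_force: 12.0
```

{"name": "move_arm", "arguments": {"plan": [[[2.4,-3.6,0],-2.7,1],[[2.4,-3.6,0],-2.7,1],[[2.2,-3.3,0],-2.6,1],[[1.4,-2.1,0],0,1],[[0.7,-1.1,0],0,1]]}}

```text
time_s: 22.9
ee_pos: [643.4, 46.0, 83.3]
ee_rot: [180.0, -0.0, -2.8]
force: [0.5, -0.1, 0.1]
gripper_width: 23.5
gripper_force: 12.0
```

{"name": "move_arm", "arguments": {"plan": [[[0,0,-1.5],0,1],[[0,0,-1.8],0,1],[[0,0,-1],0,1],[[0,0,0],0,1],[[0,0,0],0,1]]}}

```text
time_s: 23.4
ee_pos: [642.3, 48.6, 40.7]
ee_rot: [-180.0, -0.0, -2.6]
force: [0.5, -0.4, -0.4]
gripper_width: 23.5
gripper_force: 12.0
```

Run:
```python
from h import *
s=env.state(); print(s["ee_pos"],s["ee_rot"],s["gripper_width"])
for c in carrots(env.grab_frame("wrist")): print(c)
```

```text
[642.28204973  48.60402266  40.66160678] [-1.79996849e+02 -1.69255806e-02 -2.63632473e+00] 23.54886698417459
{'n': 4490, 'rect': array([ 660.2, -114.3]), 'size': array([48., 83.]), 'mid': array([661.2, -97.6]), 'yaw': np.float64(-6.5), 'w': array([49., 42.]), 'z': array([28., 37., 42.])}
{'n': 2913, 'rect': array([664.3, -28.8]), 'size': array([24., 61.]), 'mid': array([663.7, -26.1]), 'yaw': np.float64(-1.7), 'w': array([23., 25.]), 'z': array([30., 37., 41.])}
{'n': 2815, 'rect': array([661. ,  49.4]), 'size': array([52., 24.]), 'mid': array([660.5,  47.4]), 'yaw': np.float64(-3.8), 'w': array([24., 18.]), 'z': array([49., 55., 58.])}
{'n': 1196, 'rect': array([636.2,  49.7]), 'size': array([27., 66.]), 'mid': array([635.9,  49.1]), 'yaw': np.float64(-3.4), 'w': array([27., 12.]), 'z': array([ 54.,  61., 134.])}
{'n': 350, 'rect': array([625.9, -56.2]), 'size': array([118.,  19.]), 'mid': array([626.2, -57.1]), 'yaw': np.float64(37.3), 'w': array([18.,  1.]), 'z': array([29., 35., 39.])}
```

{"name": "move_arm", "arguments": {"plan": [[[0.1,0,-0.9],0,1],[[0,0,-0.5],0,1],[[0,0,-0.2],0,1],[[0,0,0],0,1],[[0,0,0],0,1]]}}

```text
time_s: 23.95
ee_pos: [643.3, 48.0, 24.4]
ee_rot: [180.0, -0.0, -2.7]
force: [0.3, -0.4, 0.3]
gripper_width: 23.5
gripper_force: 12.0
```

{"name": "move_arm", "arguments": {"plan": [[[0,0,-0.1],0,1],[[0,0,0],0,1],[[0,0,0],0,1]]}}

```text
time_s: 24.25
ee_pos: [643.5, 48.0, 23.7]
ee_rot: [180.0, -0.1, -2.7]
force: [0.5, -0.9, 1.6]
gripper_width: 23.6
gripper_force: 12.0
```

In contact, so I'm releasing, backing off and checking.

{"name": "move_arm", "arguments": {"plan": [[[0,0,0],0,0.7],[[0,0,0],0,0.6],[[0,0,0],0,0.57],[[0,0,0],0,0.57]]}}

```text
time_s: 24.65
ee_pos: [643.1, 48.1, 23.2]
ee_rot: [180.0, 0.0, -2.7]
force: [-0.6, -0.3, 0.4]
gripper_width: 38.9
gripper_force: 0.0
```

{"name": "move_arm", "arguments": {"plan": [[[0,0,0.5],0,0.57],[[0,0,2],0,0.57],[[0,0,3.5],0,0.57],[[0,0,3.5],0,0.2]]}}

```text
time_s: 25.05
ee_pos: [642.8, 48.0, 119.1]
ee_rot: [180.0, 0.1, -2.7]
force: [1.2, 0.7, 0.1]
gripper_width: 44.4
gripper_force: 0.0
```

{"name": "move_arm", "arguments": {"plan": [[[-2,2.1,1],0,0],[[-3,3,1],0,0],[[-3,3,1],0,0],[[-3,3,0],0,0],[[-2,2,0],0,0]]}}

```text
time_s: 25.55
ee_pos: [511.3, 180.6, 149.2]
ee_rot: [-180.0, -0.0, -2.6]
force: [0.3, 0.9, 0.1]
gripper_width: 84.5
gripper_force: 0.0
```

{"name": "move_arm", "arguments": {"plan": [[[0,0,0],0,0],[[0,0,0],0,0],[[0,0,0],0,0]]}}

```text
time_s: 25.85
ee_pos: [514.0, 178.6, 148.5]
ee_rot: [180.0, -0.1, -2.7]
force: [0.0, 0.6, 0.1]
gripper_width: 91.0
gripper_force: 0.0
```

Run:
```python
from h import *
p=env.grab_frame("top")
for c in carrots(p): print(c) if abs(c["mid"][0]-640)<15 else 0
cv2.imwrite("pics/t9.png",cv2.resize(p["frame"][140:240,190:420,::-1],None,fx=3.2,fy=3.2,interpolation=cv2.INTER_CUBIC))
```

```text
{'n': 543, 'rect': array([ 632.1, -181.7]), 'size': array([ 36., 151.]), 'mid': array([ 632.7, -175.3]), 'yaw': np.float64(-2.9), 'w': array([36., 26.]), 'z': array([35., 45., 52.])}
{'n': 440, 'rect': array([ 635.2, -100.9]), 'size': array([ 33., 130.]), 'mid': array([ 635.2, -100.7]), 'yaw': np.float64(-2.7), 'w': array([33., 23.]), 'z': array([32., 44., 50.])}
{'n': 346, 'rect': array([638.8, -24.9]), 'size': array([ 30., 106.]), 'mid': array([638.8, -26.5]), 'yaw': np.float64(-3.1), 'w': array([31., 23.]), 'z': array([28., 42., 49.])}
{'n': 270, 'rect': array([644. ,  51.5]), 'size': array([94., 28.]), 'mid': array([643.9,  48. ]), 'yaw': np.float64(-2.6), 'w': array([28., 20.]), 'z': array([15., 42., 48.])}
```

View pics/t9.png

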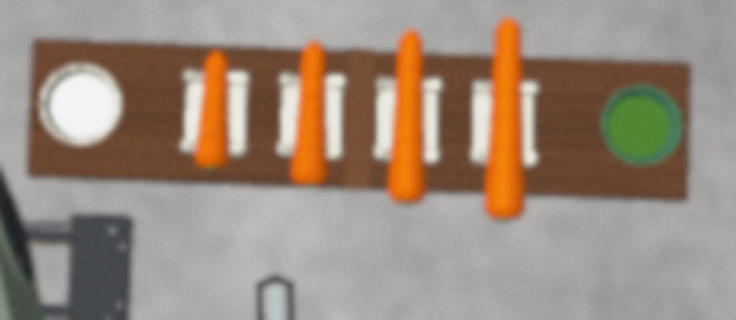

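All four carrots lie centred in their notches. The longest (505,118) is next to the green bowl (640,125) and the shortest (212,110) is at the far end. The arm is clear.

```bash
python3 -c "
from workcell import env
print(env.job_done())"
```

```text
the job is handed in; nothing more can be done
None
```

The four carrots lie centred in the rests, longest (156 mm) next to the green bowl down to the shortest (90 mm) at the far end; I handed the job in at about 26 s on the robot clock, and no verdict came back.

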